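# Put the bone blank away in the pedal-lid dust bin

### The arm

A 6-joint arm with a two-finger parallel gripper is mounted at the origin on a cart in front of the work surface, level with it; the furniture and walls round the work are solid. World frame = base frame: x ahead of the robot, y to its left, z up, the work surface at z = 0. Lengths are in mm, angles in rad, forces in N, time in s.
With the tool pointing down it reaches from about 275 to 825 mm from the base axis. Payload 5.2 kg.
Tool frame: the origin (TCP) lies on the centre line of the jaws, within the pads' length; the fingertips stand 17 mm ahead of it and the grasp point (between the pads) lies 2 mm behind it (r.tcp_to_tips is the distance from the TCP to the fingertips, in mm); z points along the fingers, y is the line along which they close (so a half turn about z gives the same grasp; the last joint's range is limited). The gripper opens to 93 mm and grips with 3 to 60 N. Pads are 15 mm wide; open, the fingers measure 128 mm over their backs; the gripper's body (75 mm by 188 mm) begins 65 mm behind the grasp point.
Start: joints at [0.918, 0.259, 1.535, -0, 1.348, -0.203], TCP at [239.112, 495.309, 235.653] pointing down, gripper open.
Joint ranges: [-3.14, 3.14], [-0.91, 2.08], [0.19, 2.58], [-1.22, 4.36], [0.22, 2.71], [-3.12, 3.12]. Speed limits (rad/s): [2.57, 2.57, 3.14, 3.14, 3.14, 3.14].

### API

Orientations are given as a unit quaternion [w, x, y, z].
In Python, from station import r, claw, status, viewer, hand_in gives the robot as it stands. Calls block until the motion is done:
- r.move_ptp(position, orientation): joint-space move of the TCP to a pose.
- r.move_linear(position, ori=None, max_speed=150, contact_N=None): straight line of the TCP; ori=None keeps the orientation; max_speed is the mean speed in mm/s. With contact_N (N) it stops when the force on the tool has changed by that much, and returns True; else False.
- r.move_joints(angles): joint-space move.
- claw.let_go() and claw.close(): open the fingers fully, or close them until they stop; the grip force is fixed at half the most.
- r.sleep(seconds).
- r.inverse_kinematics(position, orientation): joint angles nearest the present ones, or None.
- status.observe(): the state.
- viewer.capture(name): name is "scene" or "side" or "wrist"; returns (picture, depth): 480x640x3 uint8, red, green, blue; 480x640 float32, mm along the optical axis (not along the pixel's ray), 0 where there is no reading.
- viewer.get_calibration(name): a dict with "fx", "fy", "cx", "cy" (pixels), "position" and "orientation" of the camera in the world; the wrist camera has in their place "hand_eye" (4x4, takes a point from camera to tool coordinates, whose origin is the TCP and whose axes are the flange's). Camera axes: x right, y down, z forward; pixel columns grow to the right and rows downward; lengths in mm; the calibration is good to about 2 mm. A picture is of the moment at which its call begins: read the wrist's pose just before it. get_calibration takes no time and is no camera call.
A pose or a line that the arm cannot do raises r.Unreachable and nothing moves.
- hand_in(): hands the job in; it is judged then, once.
The state is a dict: "time": time; "joint_pos": joint angles; "dq": joint speeds; "joint_torque": joint torques, N m; "position": TCP position; "eef_rot": TCP orientation; "ft_force": force on the tool from outside, world axes, zero at the start; "ft_torque": the same for the moment, N m; "opening": finger opening in mm; "grasp_force": force on a finger pad.
Only numpy, scipy, OpenCV 4.12 (cv2) and the standard library are available. Lean on these libraries where they do the work, as an engineer would, in place of code of your own. Each camera call takes 0.05 s, during which the arm holds its last target. There are 200 camera calls.

### The job

Press the pedal of the small grey pedal bin down until it bottoms, push it to the left under its catch and let it up there, so that it hooks and the lid stays open by itself; then put the bone blank into the bin. Unhook the pedal and ease it all the way back up so that the lid closes without slamming. Work the pedal with a light hand (never above 25 N), move the lid by the pedal only, and do not disturb the small things standing about.

Things in the scene. Friction and masses are not known exactly. Their poses are not given: they have to be found in the camera images.
- bin: Small grey steel pedal bin fixed to the bench, 158 (x) x 118 (y) mm; inside 150 x 110 mm, 64 mm deep, rim 118 mm up. Origin: on the bench under the tub's middle. x points from the pedal to the lid's hinge (away from the robot), y left, z up. The pedal, a 10 mm square bar, sticks out in front (-x) under the tub; pivot at x -50, z 40 mm, pad 150 mm out from the pivot.
- bin_mouth (a point): Centre of the bin's open mouth, at the rim, 118 mm above the bench; axes as the bin's.
- catch_mid (a point): Nominal middle of the C-shaped steel catch left of the bar (10 mm along x, y 5 to 47, top at z 41 mm), open to the right. Below its shelf's 4 mm deep lip is a rigid ledge where the bar bottoms; only in the last 2.5 mm (at the pad) above bottom does the bar clear the lip. The catch is set by hand from 3.5 mm higher to 5 mm lower (5 and 7.5 mm at the pad), not measured: feel for the bottom.
- pad (a point): Centre of the pedal pad's rubber top: 42 mm (along the lever) x 54 mm (sideways) between two ribs that stand 9 mm above it. Moves with the pedal; 75 mm above the bench at rest, 20 to 38 mm at the bottom. Axes as the bin's, tilted with the lever. 120 mm from the tub's front. Swings down on an arc, so its x changes by under 6 mm.
- pedal (a joint): Turn of the pedal lever, rad: 0 = up, bottoms between 0.26 and 0.37; hooked, it stands 0.06 less (it rises 9 mm at the pad behind the lip when let up). Spring and lid press it up with 5 to 10 N at the pad.
- pedal_side (a joint): Sideways place of the pedal on its pivot rod, m: 0 = right (home), grows to the left (bin +y). Bar at the back of the catch: about 0.023; hooked: 0.017 to 0.023. A weak spring (1 to 2 N) draws it right. To unhook: press to the bottom, bring it right to 0, ease it up.
- lid (a joint): Opening of the lid, rad, linked to the pedal (7 rad per rad of pedal): 0 = shut, 1.35 to 2.2 hooked, up to 2.6 at the bottom. Flat steel sheet 162 x 122 mm hinged along the far (+x) rim; open, it stands to 285 mm above the bench. 21 mm/s at the pad is about 1 rad/s at the lid; coming down at more than 2.5 rad/s it slams.
- blank_center (a point): Centre of the bone blank (half-way up): a pale, smooth, slightly S-bent raw bone bar 121 mm long (its y axis), 30 mm wide (x) and 19 mm high, lying loose on the bench right of the bin. About 50 g.
- rivet_tin: Small round tin, 43 mm across, 21 mm high, loose bystander. Origin under its centre.
- beeswax: Lump of beeswax 30 x 50 x 20 mm, loose bystander. Origin under its centre.
- thread_spool: Wooden spool of thread standing upright, 38 mm across, 50 mm high, loose bystander. Origin under its centre.
- brass_weight: Small brass weight with a knob, 24 mm across, 35 mm high, loose bystander. Origin under its centre.
Things that resemble listed ones, but are neither listed nor needed, are in the scene too. Leave any green look-alike of the part that bears blank_center alone.

How it is judged:
By the outcome, as a careful person would: the job done as asked, in the order asked, and still so for the second after the job is handed in, with the robot touching nothing.
It also fails if it takes over 72 s, if anything falls off the work surface, if the arm or the gripper's body presses on something with over 40 N, if the wrist force passes 120 N, or if a joint passes its speed limit or range.

## Working session

There is one attempt and no reset: what is moved stays moved. The work goes in short steps, each a Python script; the robot and the scene stay as the last script left them, time stands still between calls to the robot, and variables do not carry over. Pictures are saved under pics/ and viewed, at most 10 in all, crops included, and the job is handed in when it is done.

```bash
ls; mkdir -p pics; python3 - <<'E'
from station import r, claw, status, viewer
import cv2,numpy as np
for n in ["scene","side"]:
    p,d=viewer.capture(n); cv2.imwrite(f"pics/{n}0.png",p[:,:,::-1]); np.savez(f"{n}0.npz",p=p,d=d)
    print(n,viewer.get_calibration(n))
print(viewer.get_calibration("wrist")); s=status.observe(); print(s["time"],s["position"],s["eef_rot"],s["opening"],r.tcp_to_tips)
E
```

```text
pics
scene {'fx': 609.0735462496305, 'fy': 609.0735462496305, 'cx': 317.046507092658, 'cy': 247.98897512058724, 'position': array([  48.03753899, -957.55911178,  951.52258093]), 'orientation': array([-0.42303544,  0.86255779, -0.25106767,  0.11832202])}
side {'fx': 525.0976517097464, 'fy': 525.0976517097464, 'cx': 318.9572137846296, 'cy': 240.01036997696286, 'position': array([  529.8583449 , -1228.52860241,   854.52931023]), 'orientation': array([-0.47912444,  0.87707129, -0.03270474,  0.01077589])}
{'fx': 367.98560595039703, 'fy': 367.98560595039703, 'cx': 320.4237854328138, 'cy': 242.75458567365834, 'hand_eye': array([[-1.01931295e-04, -9.57502414e-01, -2.88425237e-01,
         8.04871697e+01],
       [ 9.99999664e-01, -3.32122456e-04,  7.49160492e-04,
         1.27123938e-02],
       [-8.13115477e-04, -2.88425064e-01,  9.57502126e-01,
        -1.49730183e+02],
       [ 0.00000000e+00,  0.00000000e+00,  0.00000000e+00,
         1.00000000e+00]])}
0.1 [238.83066164 494.92406864 234.93476704] [-3.43057484e-04  2.23015708e-01  9.74814510e-01 -7.40313196e-04] 92.91809446464373 17.0
```

View pics/scene0.png

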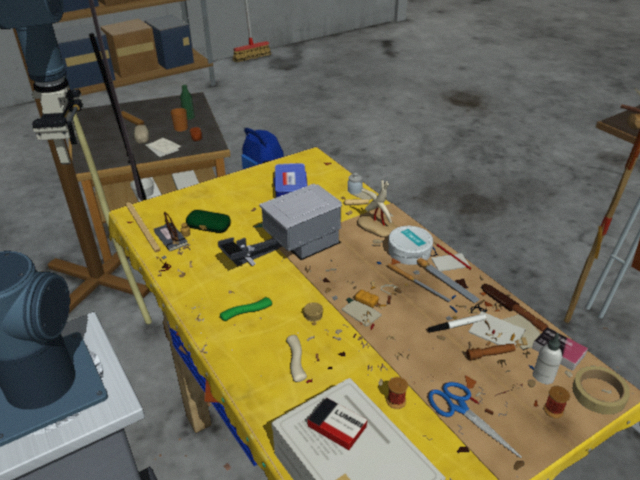

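View pics/side0.png

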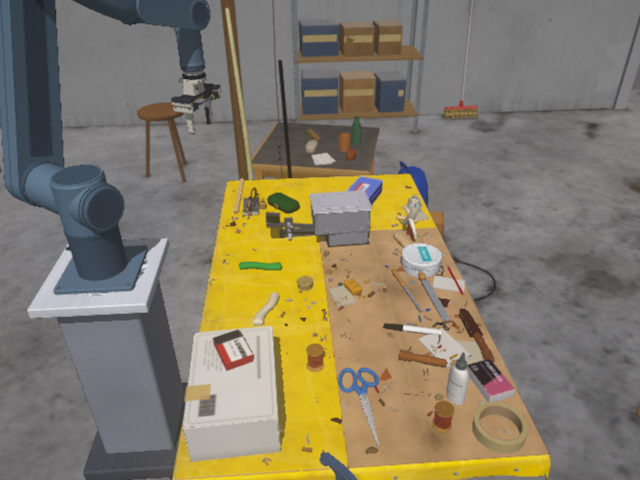

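The scene view shows the bin at about (302,220), the pedal pad at (238,250) and the pale blank at (296,358). The green look-alike is at (246,309), the tin or lump at (313,312) and the spool at (397,390). The side view agrees: bin (341,218), pad (278,224), blank (267,307). I'll measure these next.

```bash
cat > h.py <<'E'
import numpy as np,cv2
from scipy.spatial.transform import Rotation as R
def rot(q): return R.from_quat([q[1],q[2],q[3],q[0]]).as_matrix()
def quat(M): 
    x,y,z,w=R.from_matrix(M).as_quat(); return [w,x,y,z]
def cloud(d,c,T=None):
    v,u=np.mgrid[:480,:640]
    P=np.stack([(u-c["cx"])/c["fx"]*d,(v-c["cy"])/c["fy"]*d,d],-1)
    if T is None: Rm,t=rot(c["orientation"]),c["position"]
    else: Rm,t=T[:3,:3],T[:3,3]
    W=P@Rm.T+t; W[d<=0]=np.nan; return W
def down(yaw):  # tool z down, tool y axis (closing) at world angle yaw
    y=np.array([np.cos(yaw),np.sin(yaw),0]); z=np.array([0,0,-1.]); return quat(np.stack([np.cross(y,z),y,z],1))
E
python3 - <<'E'
from h import *
from station import viewer
for n in ["scene","side"]:
    f=np.load(n+"0.npz"); W=cloud(f["d"],viewer.get_calibration(n)); p=f["p"]
    hsv=cv2.cvtColor(p,cv2.COLOR_RGB2HSV)
    x,y,z=W[...,0],W[...,1],W[...,2]
    reg=(x>150)&(x<900)&(y>-400)&(y<560)
    m=reg&(z>8)&(z<200); 
    k,l,s,c=cv2.connectedComponentsWithStats(m.astype(np.uint8))
    print(n,"table z",np.nanmedian(z[reg]))
    for i in range(1,k):
        if s[i,4]<40: continue
        q=W[l==i]; 
        print(c[i].round(),s[i,4],"c",np.median(q,0).round(),"min",np.percentile(q,2,0).round(),"max",np.percentile(q,98,0).round(),"hsv",np.median(hsv[l==i],0))
    # lid top
    t=reg&(z>105)&(z<135)&(hsv[...,1]<60)
    k,l,s,c=cv2.connectedComponentsWithStats(t.astype(np.uint8)); i=1+np.argmax(s[1:,4]); q=W[l==i]
    print("lid z",np.median(q[:,2]),cv2.minAreaRect(q[:,:2].astype(np.float32)))
E
```

```text
scene table z 2.6863093813981322
[294. 216.] 5837 c [665. 101.  83.] min [464.  55.  14.] max [815. 407. 127.] hsv [108.  26. 126.]
[404. 242.] 2823 c [866. -60.  26.] min [ 803. -257.    9.] max [897. 103. 128.] hsv [ 38.  38. 145.]
[353. 201.] 63 c [882. 193.  14.] min [865. 179.   9.] max [898. 207.  19.] hsv [ 21. 103. 191.]
[143. 225.] 250 c [350. 405.  10.] min [341. 289.   8.] max [359. 529.  14.] hsv [ 20. 111. 171.]
[192. 226.] 1396 c [463. 312.  24.] min [373. 263.   9.] max [544. 371.  50.] hsv [ 69. 173.  57.]
[366. 304.] 644 c [ 666. -168.   12.] min [ 626. -209.    8.] max [ 724. -130.   27.] hsv [ 19. 129. 153.]
[246. 308.] 457 c [434. -34.  17.] min [379. -49.   9.] max [491. -17.  22.] hsv [ 66. 187. 124.]
[313. 310.] 273 c [ 554. -124.   20.] min [ 537. -141.    9.] max [ 575. -101.   24.] hsv [ 22. 125. 127.]
[477. 325.] 880 c [ 837. -341.   11.] min [ 739. -398.    8.] max [ 896. -304.   22.] hsv [ 33.5  15.  173.5]
[296. 358.] 510 c [ 452. -224.   17.] min [ 426. -269.   10.] max [ 483. -164.   22.] hsv [ 24.  44. 170.]
[395. 380.] 74 c [ 567. -394.   50.] min [ 
[... 1205 characters left out ...]
7. -136.   25.] hsv [ 19. 197. 181.]
[412. 298.] 66 c [ 823. -209.   10.] min [ 812. -259.    8.] max [ 835. -160.   14.] hsv [ 15.  11. 127.]
[265. 309.] 309 c [ 454. -227.   15.] min [ 427. -272.    9.] max [ 484. -168.   20.] hsv [ 20.  54. 199.]
[415. 330.] 382 c [ 805. -328.   15.] min [ 736. -357.    8.] max [ 873. -307.   20.] hsv [ 15.   16.5 197. ]
[256. 331.] 230 c [ 443. -389.   93.] min [ 409. -399.   90.] max [ 475. -377.   96.] hsv [ 18.  21. 209.]
[211. 334.] 197 c [ 348. -390.   93.] min [ 313. -399.   90.] max [ 393. -379.   95.] hsv [ 18.  19. 204.]
lid z 120.42859723653089 ((671.9656982421875, 115.59025573730469), (169.1113739013672, 133.6177978515625), 2.3287923336029053)
```

```bash
cat >> h.py <<'E'
def wrist(viewer,status,n):
    s=status.observe(); p,d=viewer.capture("wrist"); c=viewer.get_calibration("wrist")
    T=np.eye(4); T[:3,:3]=rot(s["eef_rot"]); T[:3,3]=s["position"]; T=T@c["hand_eye"]
    cv2.imwrite(f"pics/{n}.png",p[:,:,::-1]); W=cloud(d,c,T); np.savez(n+".npz",p=p,d=d,W=W); return p,d,W
E
python3 - <<'E'
from h import *
from station import r, status, viewer
r.move_ptp([500,110,260],down(np.pi/2+.05))
p,d,W=wrist(viewer,status,"w1"); print(status.observe()["time"],status.observe()["position"])
x,y,z=np.moveaxis(W,-1,0)
m=(z>105)&(z<135)&(x>560); q=W[m]; print("lid",np.median(q[:,2]),cv2.minAreaRect(q[:,:2].astype(np.float32)) if m.any() else 0)
m=(x>430)&(x<515)&(y>60)&(y<160)&(z>50)&(z<100)
k,l,s,c=cv2.connectedComponentsWithStats(m.astype(np.uint8));i=1+np.argmax(s[1:,4]);q=W[l==i]
print("pad",c[i],np.median(q,0),np.percentile(q,[1,99],0),cv2.minAreaRect(q[:,:2].astype(np.float32)))
for xx in range(445,500,10):
    mm=(l==i)&(abs(x-xx)<2); print(xx,[(Y,np.median(z[mm&(abs(y-Y)<2)]).round(1)) for Y in range(66,150,4) if (mm&(abs(y-Y)<2)).any()])
E
```

```text
1.85 [499.75969382 110.82184747 259.95976778]
lid 123.5512566826867 ((671.15625, 117.16207122802734), (166.6638641357422, 122.19886779785156), 2.9999935626983643)
pad [317.14141414 195.35411255] [474.45588004 107.15002375  75.29765071] [[453.65908153  74.60112895  62.38342104]
 [511.04838869 139.09077289  86.32923601]] ((484.56524658203125, 107.27166748046875), (61.25350570678711, 65.90235900878906), 2.886455535888672)
445 []
455 [(74, np.float64(77.2)), (78, np.float64(74.9)), (82, np.float64(74.3)), (86, np.float64(74.7)), (90, np.float64(75.6)), (94, np.float64(74.7)), (98, np.float64(74.8)), (102, np.float64(75.5)), (106, np.float64(75.0)), (110, np.float64(75.0)), (114, np.float64(75.7)), (118, np.float64(75.8)), (122, np.float64(75.7)), (126, np.float64(75.3)), (130, np.float64(76.0)), (134, np.float64(77.2)), (138, np.float64(85.5))]
465 [(74, np.float64(85.6)), (78, np.float64(76.4)), (82, np.float64(77.1)), (86, np.float64(77.1)), (90, np.float64(76.9)), (94, np.float64(77.2)), (98, np.float64(76.8)), (102, np.float64(76.6)), (106, np.float64(77.1)), (110, np.float64(77.0)),
[... 769 characters left out ...]
), (102, np.float64(73.5)), (106, np.float64(73.3)), (110, np.float64(73.9)), (114, np.float64(73.4)), (118, np.float64(73.1)), (122, np.float64(73.5)), (126, np.float64(73.7)), (130, np.float64(73.5)), (134, np.float64(72.9)), (138, np.float64(81.8))]
495 [(74, np.float64(81.2)), (78, np.float64(79.8)), (82, np.float64(71.0)), (86, np.float64(72.2)), (90, np.float64(71.6)), (94, np.float64(71.8)), (98, np.float64(72.1)), (102, np.float64(71.5)), (106, np.float64(70.9)), (110, np.float64(69.1)), (114, np.float64(70.2)), (118, np.float64(69.8)), (122, np.float64(69.7)), (126, np.float64(69.9)), (130, np.float64(69.9)), (134, np.float64(69.8)), (138, np.float64(80.5)), (142, np.float64(80.7))]
```

View pics/w1.png

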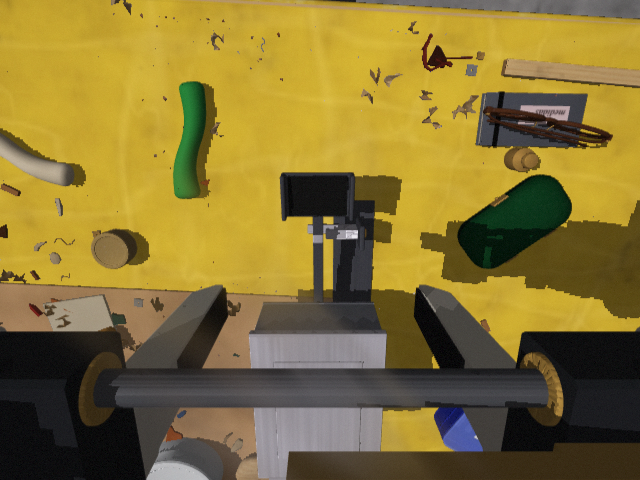

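The wrist view shows the pedal pad at (317,195) between its ribs, with the bar and catch at (345,235). The brass weight is at (522,160), and nothing stands near the pedal's path. Pad z measures 75 and its y is about 107 with a 3° yaw, which matches the given geometry, so I'll press.

```bash
cat >> h.py <<'E'
YAW=0.0524; B=np.array([671.2,117.2]); 
def binp(x,y,z): c,s=np.cos(YAW),np.sin(YAW); return [B[0]+c*x-s*y,B[1]+s*x+c*y,z]
def padpt(zp,side): # TCP pos (17 above tip) for pad surface height zp, sideways offset
    a=np.arcsin((zp-40)/154.); return binp(-50-154*np.cos(a),side,zp+17)
QD=down(np.pi/2+YAW)
E
python3 - <<'E'
from h import *
from station import r, claw,status, viewer
S=lambda t:(lambda s:print(t,round(s["time"],2),s["position"].round(2),s["ft_force"].round(2)))(status.observe())
claw.close()
r.move_ptp(padpt(92,6),QD); S("above")
print(r.move_linear(padpt(68,6),QD,max_speed=20,contact_N=2.5)); S("contact")
for z in (62,50,44): r.move_linear(padpt(z,6),max_speed=35); S("press")
print(r.move_linear(padpt(12,6),max_speed=10,contact_N=5)); S("bottom?"); r.sleep(.2); S("hold")
E
```

```text
above 3.96 [477.33 112.97 109.89] [ 0.29 -0.22  0.52]
True
contact 4.86 [471.3  112.72  90.42] [-0.65 -0.05  5.25]
press 5.33 [469.33 112.58  79.48] [0.54 0.22 5.49]
press 5.83 [468.13 112.52  67.52] [ 0.17 -0.26  5.18]
press 6.15 [467.55 112.51  61.44] [-1.09 -0.41  7.8 ]
True
bottom? 8.17 [468.49 112.66  40.  ] [-3.42 -0.22 10.28]
hold 8.37 [468.49 112.63  40.05] [-2.06 -0.36  8.85]
```

```bash
python3 - <<'E'
from h import *
from station import r, claw,status, viewer
S=lambda t:(lambda s:print(t,round(s["time"],2),s["position"].round(2),s["ft_force"].round(2)))(status.observe())
p=status.observe()["position"]
for i in range(4):
    p=p+[0,0,-.7]; f=r.move_linear(p,max_speed=6,contact_N=6); S(f); r.sleep(.1); S("hold")
    if status.observe()["ft_force"][2]>14: break
E
```

```text
False 8.62 [468.48 112.64  40.03] [-1.9   0.    9.81]
hold 8.72 [468.51 112.63  40.03] [-1.88 -0.49  8.81]
True 8.93 [468.51 112.62  40.  ] [-1.94 -0.48 10.12]
hold 9.03 [468.49 112.65  40.04] [-2.31  0.67  9.01]
True 9.26 [468.5  112.67  40.  ] [-1.73 -0.64  9.59]
hold 9.36 [468.53 112.65  40.07] [-2.02 -0.44  8.53]
True 9.62 [468.5  112.65  40.01] [-1.62 -0.8   9.32]
hold 9.72 [468.48 112.65  40.05] [-1.76 -0.37  9.37]
```

Bottom is at TCP z = 40: the arm gets no lower while the force spikes. I'll slide left next, with a slight downward bias.

```bash
python3 - <<'E'
from h import *
from station import r, claw,status, viewer
S=lambda t:(lambda s:print(t,round(s["time"],2),s["position"].round(2),s["ft_force"].round(2)))(status.observe())
p=status.observe()["position"]; L=np.array([-np.sin(YAW),np.cos(YAW),0])
f=r.move_linear(p+L*12+[0,0,-.4],max_speed=15,contact_N=7); S(f)
if not f: f=r.move_linear(p+L*34+[0,0,-.4],max_speed=12,contact_N=5); S(f); r.sleep(.1); S("hold")
W=wrist(viewer,status,"w2")
E
```

```text
False 10.67 [467.98 124.01  40.14] [-1.3  -3.46  6.45]
False 12.65 [466.54 145.42  39.98] [-0.87 -5.64  7.73]
hold 12.75 [466.52 145.41  39.98] [-1.63 -5.94  6.77]
```

View pics/w2.png

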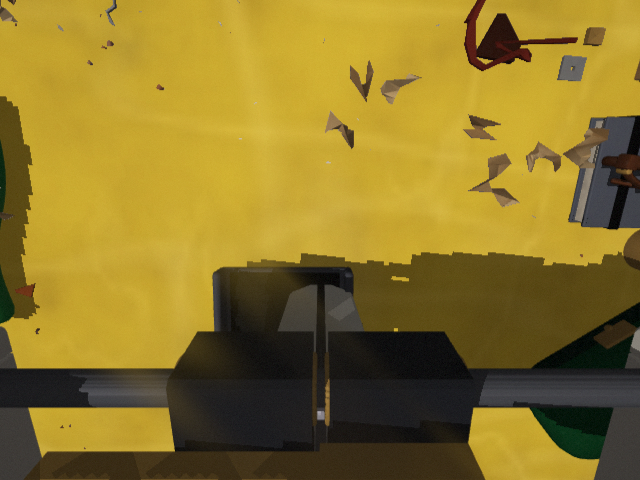

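The pad spans px 213–353 and the fingertips (centre 321) rest on its left rib. I'll check the pad's sideways place from the depth.

```bash
python3 - <<'E'
from h import *
W=np.load("w2.npz")["W"]
for v in (280,290,300,315):
    q=W[v,200:370]; b=(q-[*B,0])@np.array([[np.cos(YAW),-np.sin(YAW),0],[np.sin(YAW),np.cos(YAW),0],[0,0,1]])
    print(v,[tuple(k.round(0).astype(int)) for k in b[8::6] if not np.isnan(k).any()])
E
```

```text
280 [(np.int64(-205), np.int64(-23), np.int64(2)), (np.int64(-218), np.int64(-10), np.int64(31)), (np.int64(-217), np.int64(-8), np.int64(29)), (np.int64(-213), np.int64(-8), np.int64(20)), (np.int64(-213), np.int64(-5), np.int64(22)), (np.int64(-214), np.int64(-1), np.int64(23)), (np.int64(-214), np.int64(2), np.int64(23)), (np.int64(-214), np.int64(5), np.int64(23)), (np.int64(-214), np.int64(7), np.int64(23)), (np.int64(-214), np.int64(10), np.int64(23)), (np.int64(-214), np.int64(13), np.int64(22)), (np.int64(-214), np.int64(16), np.int64(23)), (np.int64(-214), np.int64(19), np.int64(22)), (np.int64(-214), np.int64(22), np.int64(23)), (np.int64(-214), np.int64(25), np.int64(24)), (np.int64(-214), np.int64(28), np.int64(22)), (np.int64(-214), np.int64(31), np.int64(22)), (np.int64(-213), np.int64(34), np.int64(21)), (np.int64(-214), np.int64(37), np.int64(23)), (np.int64(-214), np.int64(40), np.int64(22)), (np.int64(-214), np.int64(43), np.int64(22)), (np.int64(-214), np.int64(46), np.int64(22)), (np.int64(-214), np.int64(49), np.int64(22)), (np.int64(-217), np.int64(51), np.int64
[... 3172 characters left out ...]
int64(25)), (np.int64(-197), np.int64(19), np.int64(26)), (np.int64(-212), np.int64(25), np.int64(55)), (np.int64(-212), np.int64(27), np.int64(55)), (np.int64(-212), np.int64(30), np.int64(55)), (np.int64(-212), np.int64(32), np.int64(55)), (np.int64(-212), np.int64(35), np.int64(55)), (np.int64(-212), np.int64(37), np.int64(54)), (np.int64(-211), np.int64(40), np.int64(52)), (np.int64(-213), np.int64(42), np.int64(56)), (np.int64(-212), np.int64(45), np.int64(55)), (np.int64(-212), np.int64(47), np.int64(54)), (np.int64(-212), np.int64(49), np.int64(55)), (np.int64(-212), np.int64(52), np.int64(55)), (np.int64(-212), np.int64(54), np.int64(55)), (np.int64(-184), np.int64(64), np.int64(1))]
```

```bash
python3 - <<'E'
from h import *
from station import r, claw,status, viewer
S=lambda t:(lambda s:print(t,round(s["time"],2),s["position"].round(2),s["ft_force"].round(2)))(status.observe())
p=status.observe()["position"]; L=np.array([-np.sin(YAW),np.cos(YAW),0])
f=r.move_linear(p+L*4+[0,0,-.4],max_speed=12,contact_N=4); S(f)
p=status.observe()["position"]
r.move_linear(p+[-.3,0,5],max_speed=12); S("up5")
r.move_linear(p+[-.3,0,12],max_speed=14); S("up12")
r.move_linear(p+[0,0,45],max_speed=80); S("free")
p,d,W=wrist(viewer,status,"w3")
v=(W-[*B,0])@np.array([[np.cos(YAW),-np.sin(YAW),0],[np.sin(YAW),np.cos(YAW),0],[0,0,1]])
m=(v[...,0]>-222)&(v[...,0]<-195)&(abs(v[...,1]-20)<45)&(v[...,2]>22)&(v[...,2]<70)
q=v[m]; print(np.percentile(q,[1,50,99],0).round(1)); 
r.move_ptp([480,-60,230],QD); S("away")
p,d=viewer.capture("side"); cv2.imwrite("pics/side1.png",p[120:360,200:520,::-1].repeat(2,0).repeat(2,1))
p,d,W=wrist(viewer,status,"w4")
E
```

```text
True 13.04 [466.37 146.15  40.08] [-1.02 -3.81  6.37]
up5 13.63 [465.94 146.03  45.21] [-0.   -2.9   7.05]
up12 14.28 [465.93 146.51  51.97] [-0.19 -0.75 -0.75]
free 14.85 [466.33 146.15  85.12] [-0.47 -0.17 -0.06]
[[-220.5  -10.3   29. ]
 [-209.    20.1   34.4]
 [-195.4   54.    44.7]]
away 15.89 [479.41 -59.11 228.93] [ 0.61  0.45 -0.56]
```

View pics/side1.png

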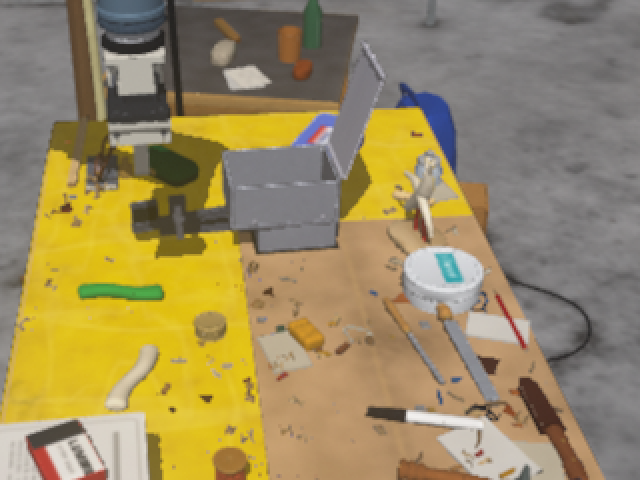

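The lid stands open past vertical at (360,110) and the pedal is hooked. The blank at (132,377) is untouched. I'll measure it next.

```bash
python3 - <<'E'
from h import *
from station import r, claw,status, viewer
claw.let_go()
r.move_ptp([470,-218,230],down(np.radians(-25)) if 0 else QD)
p,d,W=wrist(viewer,status,"w5"); s=status.observe(); print(s["time"],s["opening"])
x,y,z=np.moveaxis(W,-1,0); hsv=cv2.cvtColor(p,cv2.COLOR_RGB2HSV)
m=(x>405)&(x<505)&(y>-290)&(y<-145)&(z>7)&(z<40)
k,l,st,c=cv2.connectedComponentsWithStats(m.astype(np.uint8));i=1+np.argmax(st[1:,4]);m=l==i;q=W[m]
print(c[i],st[i],np.percentile(q[:,2],[5,50,95]),np.median(hsv[m],0)); rc=cv2.minAreaRect(q[:,:2].astype(np.float32)); print(rc)
u,sv,vt=np.linalg.svd(q[:,:2]-q[:,:2].mean(0),full_matrices=False); a=vt[0]*np.sign(vt[0,1]); n=np.array([a[1],-a[0]]); c0=np.array(rc[0])
print("axis",a,np.degrees(np.arctan2(a[1],a[0])))
t=(q[:,:2]-c0)@a; w=(q[:,:2]-c0)@n
for T in range(-56,60,8):
    k=abs(t-T)<3
    if k.any(): print(T,np.percentile(w[k],[2,98]).round(1),np.percentile(q[k,2],95).round(1))
E
```

```text
18.1917 92.90329503151683
[321.64773599 200.85226401] [ 269  167  110   68 2606] [12.87350146 18.12781805 20.21984663] [ 18.  51. 161.]
((456.6242980957031, -214.1052703857422), (120.28111267089844, 28.71456527709961), 67.00824737548828)
axis [0.42408465 0.90562255] 64.9072616413642
-56 [-9.7 13.3] 18.9
-48 [-10.9  15. ] 20.3
-40 [-12.3  12.4] 19.9
-32 [-12.8   9.6] 20.6
-24 [-12.7   8.2] 20.3
-16 [-11.6   7.9] 20.2
-8 [-9.9  8.7] 20.6
0 [-7.9  9.9] 20.0
8 [-6.8 11.6] 20.4
16 [-6.5 12.7] 19.9
24 [-6.8 12.7] 20.2
32 [-8.7 12.3] 20.2
40 [-11.   11.5] 20.1
48 [-13.5   9.6] 20.2
56 [-12.6   7.9] 19.8
```

View pics/w5.png

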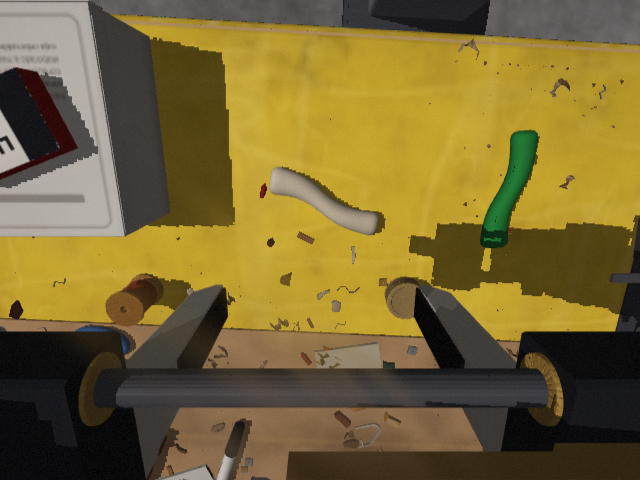

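The blank shows at (322,200), centre (457,-214), with its long axis near 66°, its mid-section near 56° and its top at z 20. That matches the given size. I'll grasp it and carry it to the bin.

```bash
python3 - <<'E'
from h import *
from station import r, claw,status, viewer
def S(t): s=status.observe();print(t,round(s["time"],2),s["position"].round(1),s["ft_force"].round(1),round(s["opening"],1),s["grasp_force"],s["joint_pos"][5].round(2))
a=np.radians(146); Q=down(a); g=np.array([457.5,-214.5])
r.move_ptp([*g,80],Q); S("above")
r.move_linear([*g,22],Q,max_speed=80,contact_N=8); S("down")
claw.close(); S("closed")
r.move_linear([*g,190],max_speed=200); S("lift")
p,d,W=wrist(viewer,status,"w6")
Q2=down(a-np.radians(63))
c=binp(0,0,0)
r.move_ptp([c[0]-20,c[1]-150,200],Q2); S("near")
r.move_linear([c[0],c[1],195],Q2,max_speed=200); S("over")
p,d,W=wrist(viewer,status,"w7")
E
```

```text
above 22.6 [ 457.5 -214.5   80. ] [0.5 0.1 0.4] 93.1 0.0 3.08
down 23.48 [ 457.8 -214.7   22.3] [ 0.8 -0.  -0.4] 92.8 0.0 3.08
closed 24.51 [ 457.5 -214.5   22. ] [0.6 0.1 0.1] 28.4 27.687975197032486 3.08
lift 25.5 [ 456.8 -214.   188.9] [-0.1  0.5 -0.3] 28.6 27.714920596131407 3.08
near 29.48 [651.2 -32.9 200. ] [-0.1 -0.2 -1.2] 28.8 27.714997562027726 -1.67
over 30.38 [671.2 116.3 195. ] [-0.7 -0.1 -0.1] 28.8 27.71485355066547 -1.44
```

View pics/w7.png

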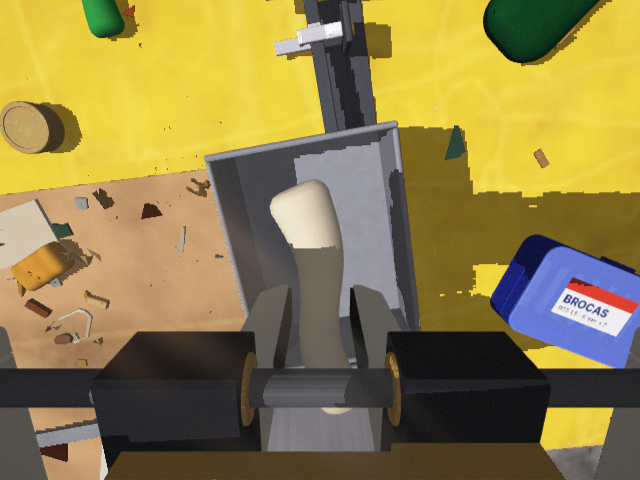

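The blank hangs between the fingers from (305,195) to (335,410), over the open mouth (rim corners at (207,158) and (397,125)). I'll check its pose in the bin frame from the depth before lowering.

```bash
python3 - <<'E'
from h import *
W=np.load("w7.npz")["W"]; v=(W-[*B,0])@np.array([[np.cos(YAW),-np.sin(YAW),0],[np.sin(YAW),np.cos(YAW),0],[0,0,1]])
m=np.zeros((480,640),bool); m[170:330,265:350]=1; m&=(v[...,2]>160)&(v[...,2]<215)
q=v[m]; print(np.percentile(q,[1,50,99],0).round())
for X in range(-75,0,8):
    k=abs(q[:,0]-X)<3
    if k.sum()>5: print(X,np.percentile(q[k,1],[3,97]).round(1),np.median(q[k,2]).round(1))
t=(v[...,2]>110)&(v[...,2]<126)&(abs(v[...,0])<90)&(abs(v[...,1])<70); print("rim",np.percentile(v[t],[1,99],0).round())
E
```

```text
[[-59. -22. 182.]
 [-28.   0. 191.]
 [  7.  14. 212.]]
-59 [-8.9 10.7] 188.3
-51 [-13.1  12.3] 191.4
-43 [-10.8  13.3] 191.4
-35 [-8.4 13.9] 191.5
-27 [-7.2 13.5] 191.5
-19 [-7.1 12.6] 191.3
-11 [-22.7   9.5] 192.4
-3 [-15.    8.2] 191.4
rim [[-78. -59. 110.]
 [ 77.  59. 120.]]
```

```bash
python3 - <<'E'
from h import *
from station import r, claw,status, viewer
def S(t): s=status.observe();print(t,round(s["time"],2),s["position"].round(1),s["ft_force"].round(1),round(s["opening"],1))
c=binp(0,0,0)
r.move_linear([c[0],c[1],138],max_speed=80,contact_N=8); S("low"); r.sleep(.15)
claw.let_go(); S("open")
r.move_linear([c[0]-10,c[1],200],max_speed=150)
p,d,W=wrist(viewer,status,"w8"); S("up")
claw.close()
r.move_ptp(padpt(110,21),QD); S("pad")
p,d=viewer.capture("scene"); cv2.imwrite("pics/scene1.png",p[120:330,160:440,::-1].repeat(2,0).repeat(2,1))
p,d,W=wrist(viewer,status,"w9")
v=(W-[*B,0])@np.array([[np.cos(YAW),-np.sin(YAW),0],[np.sin(YAW),np.cos(YAW),0],[0,0,1]])
m=(v[...,0]>-222)&(v[...,0]<-195)&(abs(v[...,1]-20)<45)&(v[...,2]>22)&(v[...,2]<60)
print(np.percentile(v[m],[1,50,99],0).round(1))
E
```

```text
low 31.29 [671.6 117.2 138.4] [-0.2 -0.5 -0.1] 28.8
open 32.57 [671.2 117.2 138. ] [-0.8 -0.6  0.3] 93.2
up 33.18 [660.7 117.2 198.9] [0.9 0.1 0.9] 93.1
pad 35.42 [485.2 128.3 128.1] [-0.1  0.4 -0.3] 0.4
[[-220.2  -10.3   29.3]
 [-208.1   22.    34.5]
 [-195.2   54.    44.5]]
```

View pics/w8.png

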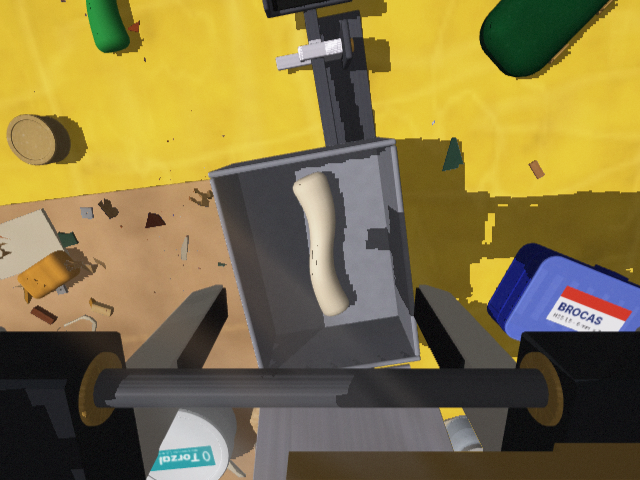

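The blank lies flat in the bin at (322,245). The pedal is still hooked at side 21 or so. I'll unhook it now, pressing near the right rib.

```bash
python3 - <<'E'
from h import *
from station import r, claw,status, viewer
def S(t): s=status.observe();print(t,round(s["time"],2),s["position"].round(2),s["ft_force"].round(2))
r.move_linear(padpt(45,8),QD,max_speed=80); S("pre")
f=r.move_linear(padpt(28,8),max_speed=12,contact_N=2.5); S(f)
f=r.move_linear(padpt(21,8),max_speed=8,contact_N=8); S(f)
r.sleep(.1); S("hold")
f=r.move_linear(padpt(21,8),max_speed=5,contact_N=6); r.sleep(.1); S(f)
E
```

```text
pre 36.53 [467.72 114.55  62.39] [-0.29 -0.87 -0.12]
True 37.54 [467.39 114.27  48.95] [-0.21 -1.49  4.78]
True 38.64 [468.24 114.28  39.9 ] [-2.38 -0.16  9.52]
hold 38.74 [468.2  114.29  39.94] [-0.98  0.2   7.83]
True 39.12 [468.26 114.27  39.9 ] [-2.64 -0.65  8.99]
```

```bash
python3 - <<'E'
from h import *
from station import r, claw,status, viewer
def S(t): s=status.observe();print(t,round(s["time"],2),s["position"].round(2),s["ft_force"].round(2))
p=status.observe()["position"]; L=np.array([-np.sin(YAW),np.cos(YAW),0])
f=r.move_linear(p-L*12+[0,0,-.4],max_speed=15,contact_N=7); S(f)
f=r.move_linear(p-L*30+[0,0,-.4],max_speed=13,contact_N=5); S(f)
P,d,W=wrist(viewer,status,"w10")
v=(W-[*B,0])@np.array([[np.cos(YAW),-np.sin(YAW),0],[np.sin(YAW),np.cos(YAW),0],[0,0,1]])
for row in (280,290,300):
    q=v[row]; k=(q[:,2]>15)&(q[:,2]<40)&(q[:,0]<-190); print(row,np.percentile(q[k,1],[0.5,99.5]).round(1))
E
```

```text
False 40.06 [468.85 102.94  39.92] [-1.37  2.7   8.48]
True 41.28 [470.03  86.98  40.17] [-0.62  2.35  6.61]
280 [-150.2   31.6]
290 [-150.3   31.7]
300 [-152.1   31.5]
```

The pad is back at side 0 and I felt the stop. I'll ease it up along the arc.

```bash
python3 - <<'E'
from h import *
from station import r, claw,status, viewer
def S(t): s=status.observe();print(t,round(s["time"],2),s["position"].round(2),s["ft_force"].round(2))
p=status.observe()["position"]; z0=p[2]-17
c,s=np.cos(YAW),np.sin(YAW); side=-s*(p[0]-B[0])+c*(p[1]-B[1]); print("side",side)
x0=np.array(padpt(z0,side)); off=p-x0
for z,sp in ((33,13),(45,16),(58,16),(68,14),(80,9)):
    r.move_linear(np.array(padpt(z,side+1))+off*[1,1,0],max_speed=sp); S(z)
r.move_linear(np.array(padpt(125,-10)),max_speed=80)
r.move_ptp([420,0,250],QD); S("clear")
p,d,W=wrist(viewer,status,"w11")
p,d=viewer.capture("side"); cv2.imwrite("pics/side2.png",p[120:420,180:560,::-1].repeat(2,0).repeat(2,1))
W=cloud(*(lambda p,d:(d,viewer.get_calibration("scene")))(*viewer.capture("scene")))
x,y,z=np.moveaxis(W,-1,0); m=(abs(x-671)<60)&(abs(y-117)<40); print("lid z",np.percentile(z[m],[5,50,95]))
m=(abs(x-472)<12)&(abs(y-107)<18); print("pad z",np.percentile(z[m],[5,50,95]))
E
```

```text
side -19.561063068478102
33 42.27 [469.13  87.96  49.98] [-1.61  3.57  5.32]
45 43.17 [469.02  87.99  62.38] [-2.49  2.15  6.47]
58 44.13 [470.1   87.99  75.44] [-1.15  3.04  7.13]
68 45.01 [471.67  88.06  85.47] [-2.44  2.    5.23]
80 46.52 [474.33  88.24  96.95] [ 0.49 -0.27 -0.35]
clear 47.99 [4.1992e+02 2.7000e-01 2.4926e+02] [-0.58 -0.53  0.12]
lid z [  3.91377224 124.02842298 127.20904865]
pad z [-0.95226413  6.83024779 78.86046445]
```

View pics/side2.png

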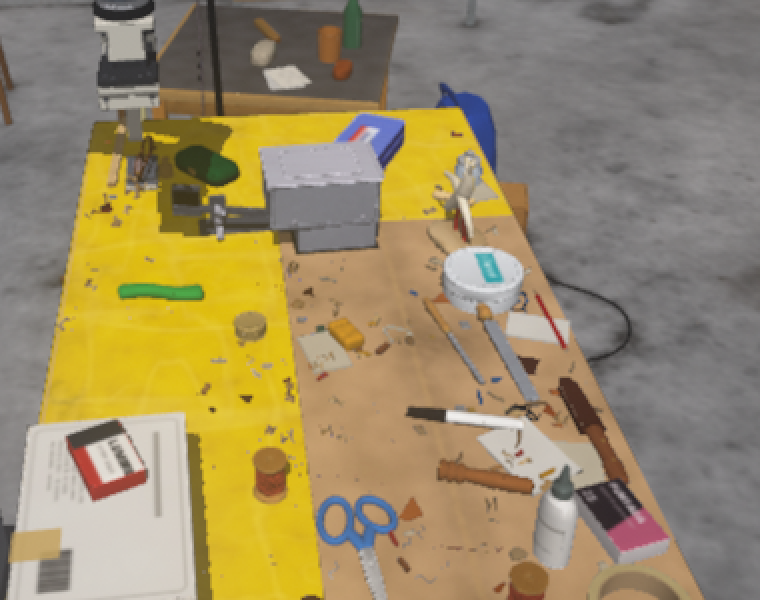

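The lid is shut at (320,165), the pedal is up at (190,205), and the robot is clear of everything. The tin, wax and spool have not moved, so I'm handing in.

```bash
python3 -c "
from station import hand_in
print(hand_in())"
```

```text
the job is handed in; nothing more can be done
None
```

The job is handed in at about 48 s on the clock: the pedal was hooked, the blank dropped about 60 mm from rim height and landed flat in the bin, and the pedal was unhooked and eased up until the lid shut, with pedal forces reading about 10 N (the highest reading taken) and nothing visibly disturbed.

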